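# Set the tag printer to thick card and scan a carton for its price tags

### The arm

A 6-joint arm with a two-finger parallel gripper is mounted at the origin on a cart in front of the work surface, level with it; the furniture and walls round the work are solid. World frame = base frame: x ahead of the robot, y to its left, z up, the work surface at z = 0. Lengths are in m, angles in rad, forces in N, time in s.
With the tool pointing down it reaches from about 0.25 to 0.725 m from the base axis. Payload 9.7 kg.
Tool frame: the origin (TCP) lies midway between the tips of the shut fingers; the grasp point (between the pads) lies 19 mm behind it; z points along the fingers, y is the line along which they close (so a half turn about z gives the same grasp; the last joint's range is limited). The gripper opens to 85 mm and grips with 20 to 120 N. Pads are 22 mm wide; open, the fingers measure 114 mm over their backs; the gripper's body (76 mm by 85 mm) begins 54 mm behind the grasp point. The pads swing forward as they close: fully open they stand 13 mm farther back than shut.
Start: joints at [1.201, 0.087, 0.176, 1.66, 0, 1.571], TCP at [0.199, 0.513, 0.231] pointing down, gripper open.
Joint ranges: [-3.13, 3.13], [-0.85, 1.81], [-1.15, 1.24], [-2.2, 2.28], [-1.44, 1.52], [-3.14, 3.14]. Speed limits (rad/s): [2.22, 2.22, 2.57, 3.14, 3.14, 3.14].

### API

Orientations are given as a unit quaternion [w, x, y, z].
In Python, from cell import r gives the robot as it stands.
- The arm moves only by the tool steer_hand, called after "Request:" by a JSON object that holds its "op" and its "data". Schema: {"type":"object","properties":{"segments":{"type":"array","items":{"type":"object","properties":{"jaw":{"type":"number"},"x":{"type":"number"},"y":{"type":"number"},"z":{"type":"number"},"twist":{"type":"number"}},"additionalProperties":false,"required":["jaw"]},"minItems":1,"maxItems":12},"grip_n":{"type":"number"},"only":{"type":"string"},"quiet":{"type":"boolean"},"lines":{"type":"string"}},"required":["segments"],"additionalProperties":false}. segments is a list of rows, 1 to 12 of them, each an object with the fields jaw (the finger opening in m), x, y, z (the shift in m), twist (a turn about the tool's z in rad); a field left out counts as zero (the opening has to be given); each row shifts and turns the commanded pose from where the row before left it, along the tool's axes as they then stand; what a row does not reach is not made up. A row lasts 1/10 s, in which the tool goes at most 0.05 m and 0.15 rad, less where a joint would pass 70% of its speed; a pose out of reach is approached as far as the arm can. The fingers move at their own pace and stop on an object; grip_n is the grip in N (left out, the last holds). Time passes only in rows, so rows that do not move let the fingers close. The tool returns the time, the measured TCP pose, the force, the opening and the grip force at its end. only (a regular expression) keeps the lines of the reply that match it, lines (a string "A,B") keeps lines A to B, and quiet returns only ok. Input that does not fit is refused with a message, and nothing moves.
- r.observe(): the state, without advancing time (a new reading comes with each control period).
- r.capture(name): name is "side" or "top" or "wrist"; returns the picture (400x640x3 uint8, blue, green, red); there is no depth.
- r.get_calibration(name): a dict with "intrinsics" (3x3 intrinsics, pixels), "dist" ([k1, k2, p1, p2, k3] as OpenCV has them; the pictures are not rectified), "extrinsics" (4x4, takes a point from camera to world coordinates). Camera axes: x right, y up, looking along -z (the intrinsics and any distortion apply to the point x, -y, -z); pixel columns grow to the right and rows downward; lengths in m; the calibration is good to about 2 mm. A picture is of the moment at which its call begins: read the wrist's pose just before it. get_calibration takes no time and is no camera call; for the wrist camera it gives the pose at the moment of the call.
- r.close_job(): hands the job in; it is judged then, once.
The state is a dict: "time": time; "joints": joint angles; "joint_vel": joint speeds; "tau": joint torques, N m; "tool_pos": TCP position; "orientation": TCP orientation; "ft_force": force on the tool from outside, world axes, zero at the start; "moment": the same for the moment, N m; "opening": finger opening in m; "finger_force": force on a finger pad.
Only numpy, scipy, OpenCV 4.12 (cv2) and the standard library are available. Lean on these libraries where they do the work, as an engineer would, in place of code of your own. Each camera call takes 0.05 s, during which the arm holds its last target. There are 200 camera calls.

### The job

The next price tags go on thick card: set the tag printer's thickness lever to the third mark, counted from the printer's front, and let go of it. Then take the cordless scanner off its rest and hold it still over the barcode on top of the brown carton, about 10 cm away, looking straight at the label with the scan line across all the bars, for about two seconds so that it reads and the tags are printed. Lay the scanner back in its rest the way it lay, without dropping it, and leave the cartons and everything else where they are.

Things in the scene. Friction and masses are not known exactly. Their poses are not given: they have to be found in the camera images.
- tag_printer: white and grey desktop tag printer, fixed, 170 x 156 mm, 106 mm high (without the lever); origin under its middle on the table; x points to its back, so its front, where a tag sticks out of a slot, faces -x; y to its left, z up. The dark drum (radius 32 mm, axis along y) with the lever stands on its right (-y) shoulder
- lever_hinge (a point): hinge point of the thickness lever: on the drum's axis (along the printer's y), 48 mm to the printer's right (-y) of its origin, 72 mm above the table
- lever_knob (a point): middle of the lever's orange knob, a round bar 14 mm thick and 22 mm long lying along the printer's y, 70 mm from the hinge; the lever's orange pointer runs over the marks on the drum. Room for fingers all round it; the printer's top, 106 mm above the table, is below the knob over the whole swing
- thickness_lever (a joint): lever angle in rad, 0 to 1.2: at 0 it leans 0.6 from upright to the printer's front (-x), at 0.6 it is upright, at 1.2 it leans 0.6 to the back. Light friction (1 N at the knob); it stays where it is left. Four white marks on the drum, ever thicker, at 0, 0.4, 0.8 and 1.2 (first = front; third = 0.8 = thick card). It starts between 0 and 0.5
- scanner: grey cordless scanner, 160 g, loose, lying level in its rest; origin in the middle of the handle, a straight bar 34 mm wide (y), 26 mm high (z), from x = -75 to +56 mm, free for a grip across the 34 mm from above over 25 mm either side of the origin; balance point within 15 mm of it. At the front (+x) a head 66 mm wide bends 60 degrees down, the window at its end; orange button near the bend
- scan_window: frame of the scanner's window, fixed to the scanner with its origin in the middle of the window face, at (89.5, 0, -47.6) mm in the scanner's frame; its x axis is the line of sight, out of the window, at 60 degrees below the scanner's +x; y (the red scan line lies along it) is the scanner's y
- scanner_rest: black charging rest, fixed; origin under it, on a 2.5 mm mat, axes as the scanner lying in it. Foot 150 x 94 x 12 mm; two forked posts, 12 mm thick, 42 mm ahead of and 56 mm behind the origin. The handle lies on them at 73 mm, between cheeks 42 mm apart with flared mouths (tips at 102 mm). The scanner belongs in it nose to +x, its origin 86 mm above the rest's origin
- brown_carton: brown cardboard carton, loose, 60 x 60 x 48 mm high, with a barcode label on top; origin under its middle, z up; not to be moved. Fixed display boards 240 mm high stand across the table behind the cartons and the rest, x = 0.54 (foot) to 0.63, y = -0.05 to -0.75: pass over them high
- brown_label: white barcode label on top of the brown carton, 26 (x) x 44 (y) mm, facing up; origin in its middle, 48 mm above the table; z is its normal, the black bars lie along x and follow one another along y
- teal_carton: teal carton with a label of its own on top, loose, 65 x 65 x 40 mm; not to be moved
- white_carton: white carton with a label of its own on top, loose, 50 x 70 x 60 mm; not to be moved
- ink_pad: blue stamp pad, 77 x 54 x 16 mm, on the table; not to be moved
- glue_stick: standing glue stick, 26 mm thick, 90 mm high; not to be moved
- pink_marker: pink marker lying on the table, 135 x 15 x 16 mm; not to be moved
- blue_eraser: blue eraser, 43 x 19 x 12 mm; not to be moved
- big_stamp: standing wooden stamp, 30 x 30 x 53 mm; not to be moved
- orange_marker: orange marker lying on the table, 135 x 15 x 16 mm; not to be moved

How it is judged:
On the way, in this order (a step that is already met when the one before it is completed fails the run):
1. the thickness lever is at the third mark (0.8 rad, within 0.1) and let go (value of joint thickness_lever between 0.7 and 0.9 rad and contact force between the fingers and tag_printer below 0.3 N), for 0.3 s.
2. lever still set, scanner held still 1 s, looking at the brown label: 50-160 mm away, label centre within 12 mm of the line of sight, within 0.42 rad of square on and scan line 0.40 of across the bars (value of joint thickness_lever between 0.7 and 0.9 rad and x of brown_label in the frame of scan_window between 0.05 and 0.16 m and y of brown_label in the frame of scan_window between -0.015 and 0.015 m and z of brown_label in the frame of scan_window between -0.012 and 0.012 m and angle between the x axis of scan_window and the z axis of brown_label, either way round below 0.42 rad and angle between the y axis of scan_window and the y axis of brown_label, either way round below 0.4 rad and linear speed of scanner below 0.03 m/s and angular speed of scanner below 0.25 rad/s), for 1 s.
At the end, for the whole second after the job is handed in: The lever stands at the third mark (0.8 rad, within 0.1); the scanner lies released and at rest in both forks of its rest, nose to the rest's +x, within 14 mm lengthwise, 7 mm sideways and 6 mm in height of where it lay, level and in line within 0.12 rad (value of joint thickness_lever between 0.7 and 0.9 rad and x of scanner in the frame of scanner_rest between -0.014 and 0.014 m and y of scanner in the frame of scanner_rest between -0.007 and 0.007 m and z of scanner in the frame of scanner_rest between 0.08 and 0.092 m and x of scan_window in the frame of scanner_rest above 0.05 m and angle between the x axis of scanner and the x axis of scanner_rest, either way round below 0.12 rad and angle between scanner's own z axis and vertical below 0.12 rad and linear speed of scanner below 0.02 m/s and contact force between the fingers and scanner below 0.1 N); the robot touches nothing.
It fails at once if a carton or another thing on the table is moved more than 25 mm from where it stood (distance of any of teal_carton, brown_carton, white_carton, ink_pad, glue_stick, pink_marker, blue_eraser, big_stamp, orange_marker from where it was at the start of the episode above 0.025 m).
It fails at once if the scanner is dropped (moves faster than 0.5 m/s while the fingers do not touch it) (contact force between the fingers and scanner below 0.01 N and linear speed of scanner above 0.5 m/s).
It also fails if it takes over 69 s, if anything falls off the work surface, if the arm or the gripper's body presses on something with over 40 N, if the wrist force passes 120 N, or if a joint passes its speed limit or range.

## Working session

There is one attempt and no reset: what is moved stays moved. The work goes in short steps, Python scripts to look and compute and a tool call to move; the robot and the scene stay as the last step left them, time stands still between calls to the robot, and variables do not carry over. Pictures are saved under pics/ and viewed, at most 10 in all, crops included, and the job is handed in when it is done.

```bash
mkdir -p pics; ls
```

Run:
```python
from cell import r
import cv2,numpy as np
np.set_printoptions(precision=4,suppress=True)
for n in("top","side"):
    cv2.imwrite(f"pics/{n}0.png",r.capture(n)); c=r.get_calibration(n); print(n,c["intrinsics"],c["dist"],c["extrinsics"])
o=r.observe();print(o["time"],o["tool_pos"],o["orientation"],o["opening"])
```

```text
cell.py
pics
top [[496.7594   0.     322.2946]
 [  0.     496.7594 200.7667]
 [  0.       0.       1.    ]] [-0.0776  0.      0.      0.      0.    ] [[ 0.3011  0.8713 -0.3876 -0.1225]
 [-0.9536  0.2712 -0.131  -0.2063]
 [-0.0091  0.409   0.9125  1.6915]
 [ 0.      0.      0.      1.    ]]
side [[412.7536   0.     324.7565]
 [  0.     412.7536 202.0559]
 [  0.       0.       1.    ]] [-0.0203  0.      0.      0.      0.    ] [[-0.9222  0.1691 -0.3478  0.0785]
 [-0.3861 -0.3505  0.8533  1.1802]
 [ 0.0224  0.9212  0.3885  0.6237]
 [ 0.      0.      0.      1.    ]]
0.1 [0.1987 0.5126 0.2306] [-0.0001  0.1838  0.983  -0.0006] 0.08563751274311282
```

View pics/top0.png

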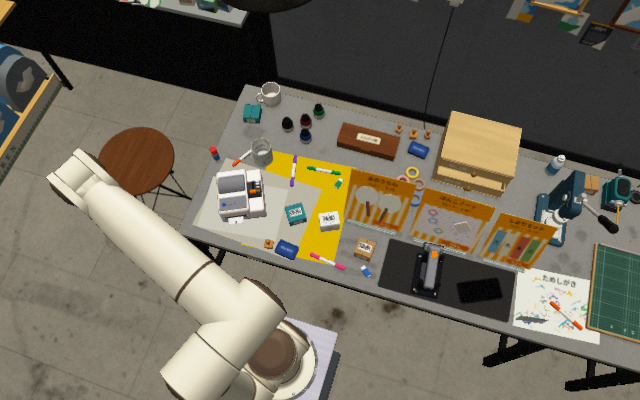

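View pics/side0.png

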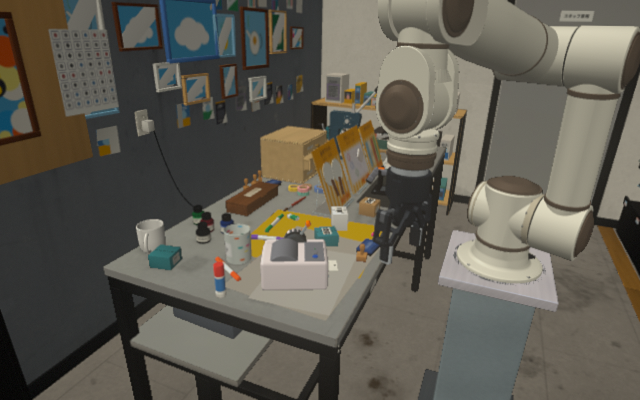

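The top view shows the printer at (240,193), the teal carton at (295,213), the white carton at (329,220), the brown carton at (365,248), and the scanner in its rest at (430,268) with its nose up-image. The side view shows the printer at (295,262), with the lever mostly hidden behind it. Next I'll zoom in on the top view.

Create h.py:
```python
from cell import r
import cv2,numpy as np
np.set_printoptions(precision=4,suppress=True)
def ray(c,uv):
    K,d,E=[np.array(c[k]) for k in("intrinsics","dist","extrinsics")]
    p=cv2.undistortPoints(np.array(uv,float).reshape(-1,1,2),K,d).reshape(-1,2)
    D=np.c_[p[:,0],-p[:,1],-np.ones(len(p))]@E[:3,:3].T
    return E[:3,3],D
def onz(c,uv,z):
    o,D=ray(c,uv); return o+D*((z-o[2])/D[:,2])[:,None]
def proj(c,P):
    K,d,E=[np.array(c[k]) for k in("intrinsics","dist","extrinsics")]
    q=(np.atleast_2d(P)-E[:3,3])@E[:3,:3]; q=q*[1,-1,-1]
    return cv2.projectPoints(q,np.zeros(3),np.zeros(3),K,d)[0].reshape(-1,2)
def blobs(im,lo,hi,box,amin=15):
    u0,v0,u1,v1=box
    m=cv2.inRange(cv2.cvtColor(im,cv2.COLOR_BGR2HSV)[v0:v1,u0:u1],lo,hi)
    n,_,s,c=cv2.connectedComponentsWithStats(m)
    return [(s[i,4],c[i]+[u0,v0],s[i,:4]+[u0,v0,0,0]) for i in range(1,n) if s[i,4]>=amin]
```

Run:
```python
from h import *
im=cv2.imread("pics/top0.png");c=r.get_calibration("top")
a=cv2.resize(im[160:235,205:285],(400,375),interpolation=3);b=cv2.resize(im[230:305,345:465],(600,375),interpolation=3)
a=cv2.resize(im[162:232,205:275],(560,560)[:2]);
cv2.imwrite("pics/z.png",np.hstack([cv2.resize(im[165:230,210:275],(390,390),interpolation=2),cv2.resize(im[235:300,345:410],(1,390)),cv2.resize(im[235:303,395:463],(400,390),interpolation=2)]))
for n,uv,z in(("printer",(240,180),.1),("brown",(365,245),.048),("scan",(430,260),.09),("teal",(295,211),.04),("white",(329,218),.06)): print(n,onz(c,[uv],z))
for box in((215,165,275,225),(345,230,380,265),(410,235,450,300)):
    print([(int(q[0]),q[1].round(1),onz(c,[q[1]],.09)[0]) for q in blobs(im,(3,150,150),(22,255,255),box,6)])
```

```text
printer [[0.5435 0.3292 0.1   ]]
brown [[ 0.4586 -0.1634  0.048 ]]
scan [[ 0.4572 -0.3878  0.09  ]]
teal [[0.511  0.1129 0.04  ]]
white [[ 0.5137 -0.0148  0.06  ]]
[(21, array([252.8, 190.8]), array([0.5212, 0.273 , 0.09  ]))]
[]
[(6, array([414.8, 235.3]), array([ 0.5281, -0.3185,  0.09  ])), (20, array([423.2, 236.7]), array([ 0.5318, -0.3471,  0.09  ])), (26, array([431.6, 238.5]), array([ 0.5339, -0.3761,  0.09  ])), (13, array([439.1, 240.9]), array([ 0.5329, -0.4027,  0.09  ])), (41, array([433.8, 254.2]), array([ 0.481 , -0.3956,  0.09  ]))]
```

View pics/z.png

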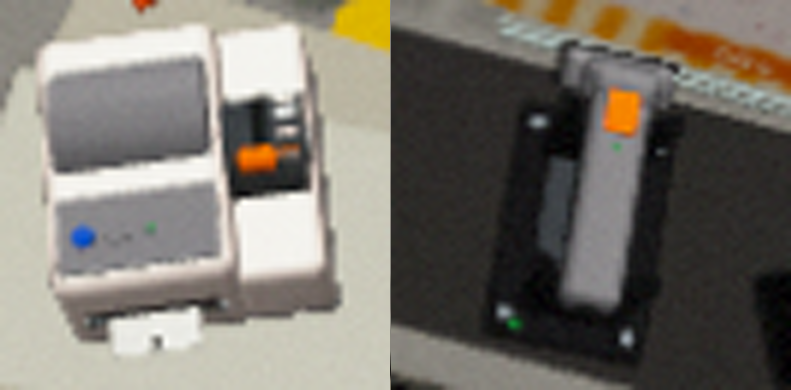

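Request:
{"op": "steer_hand", "data": {"segments": [{"jaw":0.085, "x":-0.035, "y":-0.0145, "z":-0.0125}, {"jaw":0.085, "x":-0.035, "y":-0.0145, "z":-0.0125}, {"jaw":0.085, "x":-0.035, "y":-0.0145, "z":-0.0125}, {"jaw":0.085, "x":-0.035, "y":-0.0145, "z":-0.0125}, {"jaw":0.085, "x":-0.035, "y":-0.0145, "z":-0.0125}, {"jaw":0.085, "x":-0.035, "y":-0.0145, "z":-0.0125}, {"jaw":0.085, "x":-0.035, "y":-0.0145, "z":-0.0125}, {"jaw":0.085, "x":-0.035, "y":-0.0145, "z":-0.0125}, {"jaw":0.085}, {"jaw":0.085}]}}

```text
time: 1.1
tool_pos: [0.4184, 0.303, 0.331]
orientation: [-0.0, 0.185, 0.983, -0.0]
ft_force: [-0.2, 0.5, -1.2]
opening: 0.0847
finger_force: 0.0
```

Run:
```python
from h import *
cv2.imwrite("pics/w1.png",r.capture("wrist")); c=r.get_calibration("wrist"); print(c)
np.save("w1.npy",c,allow_pickle=True)
```

```text
{'intrinsics': array([[313.7345,   0.    , 318.5467],
       [  0.    , 313.7345, 197.6149],
       [  0.    ,   0.    ,   1.    ]]), 'dist': array([0.013, 0.   , 0.   , 0.   , 0.   ]), 'extrinsics': array([[ 0.3613, -0.8871, -0.2871,  0.3438],
       [ 0.9324,  0.3437,  0.1115,  0.3307],
       [-0.0003, -0.308 ,  0.9514,  0.4739],
       [ 0.    ,  0.    ,  0.    ,  1.    ]])}
```

View pics/w1.png

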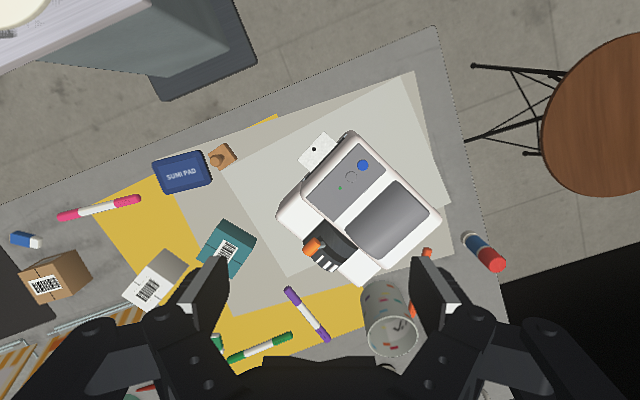

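The wrist view shows the printer at (360,210), with its tag and front facing up-left at (318,150). The orange knob is at (313,245), the brown carton is at (55,275) and the ink pad at (182,172). I'll zoom in on the printer.

Run:
```python
from h import *
im=cv2.imread("pics/w1.png"); cv2.imwrite("pics/w1z.png",cv2.resize(im[120:295,262:450],None,fx=3.4,fy=3.4,interpolation=2)) 
c=np.load("w1.npy",allow_pickle=True).item()
for q in blobs(im,(3,150,120),(18,255,255),(280,220,345,285),5): print(q, onz(c,[q[1]],.138))
ct=r.get_calibration("top");o1,d1=ray(c,[[313,244]]);o2,d2=ray(ct,[[252.8,190.8]])
A=np.stack([d1[0],-d2[0]],1);s=np.linalg.lstsq(A,o2-o1,rcond=None)[0];print(o1+s[0]*d1[0],o2+s[1]*d2[0])
```

```text
(np.int32(207), array([310.913 , 246.8937]), array([302, 238,  19,  19])) [[0.4991 0.2607 0.138 ]]
[0.5028 0.2617 0.1241] [0.5067 0.2621 0.1258]
```

View pics/w1z.png

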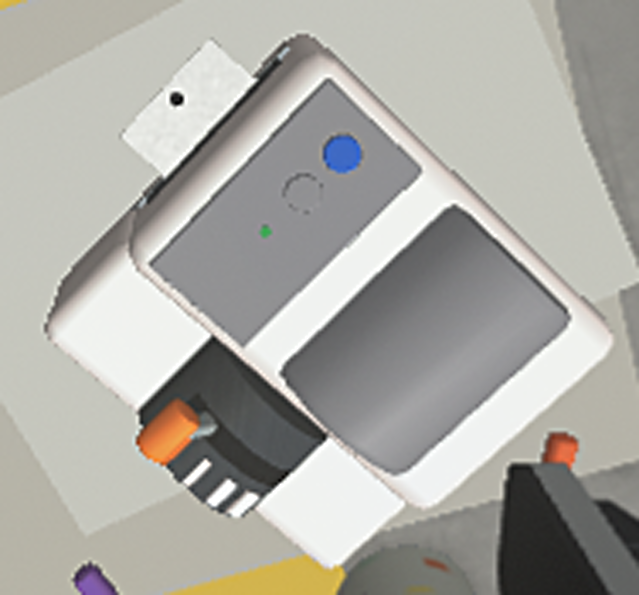

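Run:
```python
from h import *
c=np.load("w1.npy",allow_pickle=True).item();ct=r.get_calibration("top")
im=cv2.imread("pics/w1.png")
Z=lambda *p:np.array(p)/3.4+[262,120]
def ang(a,b,z,off): 
    P=onz(c,Z(a,b),z); d=P[1]-P[0]; return np.degrees(np.arctan2(d[1],d[0]))-off
print("yaw y-dir",ang((150,265),(330,80),.1,90),ang((243,347),(420,172),.1,90),ang((283,375),(455,205),.1,90))
print("yaw x-dir",ang((330,80),(420,172),.1,0),ang((150,265),(243,347),.1,0),ang((335,60),(590,305),.1,0),ang((140,240),(430,507),.1,0))
for z in(.128,.132): print("knob",onz(c,[Z(169,433)],z), onz(ct,[[252.5,191]],z))
print("marks",onz(c,Z((197,473),(222,492),(245,502)),.1))
print("sheet corners",onz(c,Z((610,335),(430,507),(315,35),(135,250)),.102), onz(c,Z((333,568),(48,330)),.08))
```

```text
yaw y-dir 25.661165507157904 26.115652102127726 26.729849981367508
yaw x-dir 24.44279555932034 25.66367633078105 26.309602616300833 24.55202230466692
knob [[0.5047 0.2593 0.128 ]] [[0.5048 0.2621 0.128 ]]
knob [[0.5028 0.2601 0.132 ]] [[0.5032 0.2609 0.132 ]]
marks [[0.5379 0.2574 0.1   ]
 [0.5493 0.2636 0.1   ]
 [0.5568 0.2705 0.1   ]]
sheet corners [[0.5385 0.4226 0.102 ]
 [0.5841 0.3382 0.102 ]
 [0.3944 0.3561 0.102 ]
 [0.4435 0.2696 0.102 ]] [[0.6116 0.2913 0.08  ]
 [0.4677 0.2213 0.08  ]]
```

Request:
{"op": "steer_hand", "data": {"segments": [{"jaw":0.04, "x":-0.0235, "y":-0.0023, "z":0.033}, {"jaw":0.04, "x":-0.0235, "y":-0.0023, "z":0.033}, {"jaw":0.04, "x":-0.0235, "y":-0.0023, "z":0.033}, {"jaw":0.04, "x":-0.0235, "y":-0.0023, "z":0.032}, {"jaw":0.04, "twist":0.15}, {"jaw":0.04, "twist":0.15}, {"jaw":0.04, "twist":0.15}, {"jaw":0.04, "twist":0.15}, {"jaw":0.04, "twist":0.15}, {"jaw":0.04}, {"jaw":0.04}], "grip_n": 20}}

```text
time: 2.25
tool_pos: [0.5015, 0.2617, 0.1999]
orientation: [-0.0, 0.529, 0.849, -0.0]
ft_force: [1.1, 0.4, -0.6]
opening: 0.0398
finger_force: 0.0
```

Run:
```python
from h import *
c=r.get_calibration("wrist");im=r.capture("wrist");ct=r.get_calibration("top")
cv2.imwrite("pics/w2.png",im); np.save("w2.npy",c)
print(r.observe()["tool_pos"],r.observe()["orientation"],r.observe()["joints"])
for q in blobs(im,(3,150,120),(18,255,255),(150,150,500,400),20): print(q, onz(c,[q[1]],.133))
```

```text
[0.5017 0.2615 0.2   ] [-0.0001  0.5288  0.8487 -0.0002] [0.4805 0.1157 0.1464 1.602  0.0001 1.595 ]
(np.int32(545), array([318.4936, 213.7908]), array([309, 198,  20,  33])) [[0.5017 0.2591 0.133 ]]
(np.int32(74), array([339.4459, 217.1081]), array([338, 207,   4,  21])) [[0.5163 0.2635 0.133 ]]
```

View pics/w2.png

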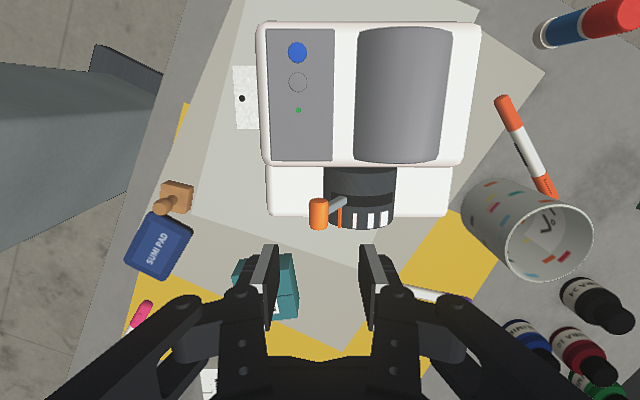

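The wrist view shows the printer aligned with the gripper. The knob is at (318,214), the pointer at (339,217), and white marks sit between about 350 and 390 on row 220. I'll locate the marks numerically.

Run:
```python
from h import *
im=cv2.imread("pics/w2.png");c=np.load("w2.npy",allow_pickle=True).item()
print(im[220,332:400].tolist())
R=c["extrinsics"];a=np.radians(25.7);X=np.array([np.cos(a),np.sin(a),0]);Y=np.array([-X[1],X[0],0])
for s in(.597,.601,.605):
    H=s*X+.0164*Y+[0,0,.072]
    th=np.array([0,.4,.8,1.2])-.6
    for t in(-.012,): 
        P=H+np.outer(np.sin(th)*.032,X)+np.outer(np.cos(th)*.032,[0,0,1])+t*Y
        print(s,proj(c,P).tolist())
    for q in(0,.1,.2):
        print(q,proj(c,H+.07*np.sin(q-.6)*X+[0,0,.07*np.cos(q-.6)]))
```

```text
[[63, 65, 65], [66, 67, 67], [67, 69, 68], [68, 70, 67], [69, 68, 62], [64, 75, 86], [55, 110, 217], [55, 106, 205], [62, 134, 249], [63, 105, 167], [77, 74, 67], [76, 76, 71], [77, 77, 76], [76, 78, 75], [77, 78, 76], [77, 79, 77], [79, 81, 78], [80, 81, 78], [80, 80, 79], [75, 75, 71], [102, 106, 104], [244, 249, 255], [232, 237, 245], [236, 241, 249], [197, 204, 214], [78, 78, 74], [79, 77, 75], [82, 81, 79], [82, 81, 78], [84, 81, 78], [85, 83, 80], [85, 83, 80], [83, 82, 78], [83, 81, 78], [76, 73, 70], [75, 79, 82], [255, 255, 255], [247, 246, 244], [242, 242, 239], [242, 242, 240], [250, 249, 247], [236, 234, 228], [84, 81, 78], [79, 78, 74], [86, 84, 80], [85, 83, 80], [79, 76, 72], [105, 106, 108], [123, 130, 140], [255, 254, 251], [245, 245, 242], [242, 241, 239], [242, 241, 239], [243, 242, 240], [251, 250, 249], [239, 238, 233], [93, 92, 89], [78, 77, 73], [82, 80, 77], [70, 69, 65], [167, 178, 181], [174, 185, 188], [168, 180, 182], [166, 177, 179], [166, 177, 179], [167, 178, 180], [166, 177, 180], [168, 178, 181]]
0.597 [[335.81740408996995, 212.07869277586332], [350.4683707916966, 214.33562935774017], [366.03193350022184, 214.47025790049761], [379.25419026043585, 212.45416521996404]]
0 [[308.9219 211.5463]]
0.1 [[317.1287 213.4126]]
0.2 [[326.0504 215.0265]]
0.601 [[340.6246055589336, 212.11989611628834], [355.36422491373185, 214.3778664254321], [370.92897118147147, 214.51283554846697], [384.0645065713823, 212.49618353130845]]
0 [[314.4397 211.593 ]]
0.1 [[322.7313 213.4601]]
0.2 [[331.7258 215.0749]]
0.605 [[345.4317989096287, 212.16118675773873], [360.26035036252824, 214.42020981083147], [375.8265748342359, 214.55552192494048], [388.87560772395864, 212.53829567718358]]
0 [[319.9568 211.6399]]
0.1 [[328.3335 213.5078]]
0.2 [[337.4009 215.1234]]
```

Request:
{"op": "steer_hand", "data": {"segments": [{"jaw":0.04, "x":-0.0015, "y":-0.0018, "z":0.03}, {"jaw":0.04, "z":0.03}, {"jaw":0.04, "z":0.025}, {"jaw":0.04}, {"jaw":0.04}, {"jaw":0}, {"jaw":0}, {"jaw":0}, {"jaw":0}, {"jaw":0}], "grip_n": 20}}

```text
time: 3.3
tool_pos: [0.502, 0.2592, 0.1173]
orientation: [0.001, 0.531, 0.847, 0.001]
ft_force: [-1.8, 0.0, 6.2]
opening: 0.0184
finger_force: 17.8
```

Request:
{"op": "steer_hand", "data": {"segments": [{"jaw":0, "y":0.0099, "z":-0.0052}, {"jaw":0, "y":0.0134, "z":-0.0041}, {"jaw":0, "y":0.0139, "z":-0.0014}, {"jaw":0, "y":0.0139, "z":0.0014}, {"jaw":0}, {"jaw":0}, {"jaw":0}], "grip_n": 20}}

```text
time: 4.0
tool_pos: [0.5481, 0.2815, 0.1262]
orientation: [0.001, 0.531, 0.847, 0.001]
ft_force: [0.9, 1.0, 6.1]
opening: 0.0131
finger_force: 22.0
```

Request:
{"op": "steer_hand", "data": {"segments": [{"jaw":0.045}, {"jaw":0.045}, {"jaw":0.045}, {"jaw":0.045}, {"jaw":0.045, "z":-0.03}, {"jaw":0.045, "z":-0.04}, {"jaw":0.045, "z":-0.03}, {"jaw":0.045}, {"jaw":0.045}]}}

```text
time: 4.9
tool_pos: [0.5476, 0.2812, 0.2249]
orientation: [0.0, 0.531, 0.847, 0.0]
ft_force: [-0.3, 0.3, 0.1]
opening: 0.0447
finger_force: 0.0
```

Run:
```python
from h import *
c=r.get_calibration("wrist");im=r.capture("wrist")
cv2.imwrite("pics/w3.png",im); np.save("w3.npy",c)
for q in blobs(im,(3,150,120),(18,255,255),(250,150,420,300),20): print(q)
a=np.radians(25.7);X=np.array([np.cos(a),np.sin(a),0]);Y=np.array([-X[1],X[0],0])
H=.6008*X+.0164*Y+[0,0,.072]
for q in(.6,.7,.8,.9): print(q,proj(c,[H+.07*np.sin(q-.6)*X+[0,0,.07*np.cos(q-.6)],H+.032*np.sin(q-.6)*X+[0,0,.032*np.cos(q-.6)]-.014*Y]).round(1).tolist())
g=im[:,:,0].astype(int)
for v in range(200,240,5): print(v,[u for u in range(250,420) if g[v,u]>190],[u for u in range(250,420) if im[v,u,2]>150 and g[v,u]<100])
```

```text
(np.int32(517), array([319.1083, 202.8066]), array([310, 188,  19,  30]))
0.6 [[300.5, 202.8], [303.0, 203.8]]
0.7 [[309.7, 202.6], [306.6, 203.8]]
0.8 [[318.8, 202.2], [310.2, 203.6]]
0.9 [[327.6, 201.5], [313.7, 203.3]]
200 [250, 251, 252, 253, 254, 255, 256, 257, 258, 259, 260, 261, 262, 263, 264, 265, 266, 267, 268, 269, 270, 271, 283, 337, 338, 339, 340, 341, 342, 343, 344, 345, 346, 347, 348, 349, 350, 351, 352, 353, 354, 355, 356, 357, 358, 359, 360, 361, 362, 363, 364, 365, 366, 367, 368, 369, 370, 371, 372, 373, 374, 375, 376, 377, 378, 379, 380, 381, 382, 383, 384, 385, 386] [312, 313, 314, 315, 316, 317, 318, 319, 320, 321, 322, 323, 324, 325, 326, 327, 328, 397, 398, 399, 400, 401, 402]
205 [283, 294, 295, 296, 308, 309] [312, 313, 314, 315, 316, 317, 318, 319, 320, 321, 322, 323, 324, 325, 326, 327, 328, 394, 395, 396, 397, 398, 399, 400, 401, 402, 403, 404, 405, 406, 407, 408, 409, 410, 411]
210 [274, 275, 283, 294, 295, 296, 30
[... 636 characters left out ...]
, 414, 415, 416, 417, 418, 419]
225 [] [380, 381, 382, 383, 384, 385, 386, 387, 388, 389, 390, 391, 392, 393, 394, 395, 396, 397, 398, 399, 400, 401, 402, 403, 404, 405, 406, 407, 408, 409, 410, 411, 412, 413, 414, 415, 416, 417, 418, 419]
230 [] [377, 378, 379, 380, 381, 382, 383, 384, 385, 386, 387, 388, 389, 390, 391, 392, 393, 394, 395, 396, 397, 398, 399, 400, 401, 402, 403, 404, 405, 406, 407, 408, 409, 410, 411, 412, 413, 414, 415, 416, 417, 418, 419]
235 [] [374, 375, 376, 377, 378, 379, 380, 381, 382, 383, 384, 385, 386, 387, 388, 389, 390, 391, 392, 393, 394, 395, 396, 397, 398, 399, 400, 401, 402, 403, 404, 405, 406, 407, 408, 409, 410, 411, 412, 413, 414, 415, 416, 417, 418, 419]
```

The knob pixel (319.1) matches the 0.80 rad prediction (318.8), so the lever is set and released. Next I'll go over to the scanner and the brown carton for a look.

Request:
{"op": "steer_hand", "data": {"segments": [{"jaw":0.08, "z":-0.045}, {"jaw":0.08, "x":-0.0325, "y":-0.03, "z":-0.005}, {"jaw":0.08, "x":-0.0325, "y":-0.03, "z":-0.005}, {"jaw":0.08, "x":-0.0325, "y":-0.03, "z":-0.005}, {"jaw":0.08, "x":-0.0325, "y":-0.03, "z":-0.005}, {"jaw":0.08, "x":-0.0325, "y":-0.03, "z":-0.005}, {"jaw":0.08, "x":-0.0325, "y":-0.03, "z":-0.005}, {"jaw":0.08, "x":-0.0325, "y":-0.03, "z":-0.005}, {"jaw":0.08, "x":-0.0325, "y":-0.03, "z":-0.005}, {"jaw":0.08, "x":-0.0325, "y":-0.03, "z":-0.005}, {"jaw":0.08, "x":-0.0325, "y":-0.03, "z":-0.005}, {"jaw":0.08, "x":-0.0325, "y":-0.03, "z":-0.005}]}}

```text
time: 6.15
tool_pos: [0.405, -0.186, 0.3234]
orientation: [-0.001, 0.531, 0.847, -0.0]
ft_force: [1.1, 0.9, 0.7]
opening: 0.08
finger_force: 0.0
```

Request:
{"op": "steer_hand", "data": {"segments": [{"jaw":0.08, "x":-0.0325, "y":-0.03, "z":-0.005}, {"jaw":0.08, "x":-0.0325, "y":-0.03}, {"jaw":0.08, "twist":-0.15}, {"jaw":0.08, "twist":-0.15}, {"jaw":0.08, "twist":-0.15}, {"jaw":0.08, "twist":-0.15}, {"jaw":0.08, "twist":-0.15}, {"jaw":0.08, "twist":-0.15}, {"jaw":0.08, "twist":-0.15}, {"jaw":0.08, "twist":-0.06}, {"jaw":0.08}, {"jaw":0.08}]}}

```text
time: 7.35
tool_pos: [0.3803, -0.2691, 0.3286]
orientation: [-0.001, 0.006, 1.0, 0.0]
ft_force: [0.4, 0.1, 0.3]
opening: 0.08
finger_force: 0.0
```

Run:
```python
from h import *
c=r.get_calibration("wrist");im=r.capture("wrist");print(r.observe()["joints"])
cv2.imwrite("pics/w4.png",im); np.save("w4.npy",c)
```

```text
[-0.6158 -0.0524  0.2288  1.8532 -0.     -0.6041]
```

View pics/w4.png

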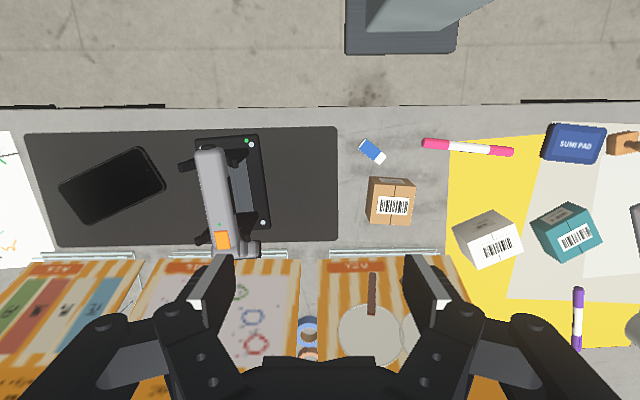

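The wrist view shows the barcode label at (393,205) on the brown carton. The scanner handle runs from (208,150) to (224,235), with the button at (222,239), and the rest's foot is at (195–270,135–230).

Run:
```python
from h import *
im=cv2.imread("pics/w4.png");c=np.load("w4.npy",allow_pickle=True).item();ct=r.get_calibration("top")
hsv=cv2.cvtColor(im,cv2.COLOR_BGR2HSV)
m=cv2.inRange(hsv[185:225,370:416],(0,0,190),(180,60,255)); m=cv2.morphologyEx(m,cv2.MORPH_CLOSE,np.ones((7,7)))
cs,_=cv2.findContours(m,0,2); k=max(cs,key=cv2.contourArea); b=cv2.boxPoints(cv2.minAreaRect(k))+[370,185]
P=onz(c,b,.048);print("label",b.round(1).tolist(),P,P.mean(0))
g=im[:,:,1].astype(int)
for v in (170,200): print(v,g[v,185:250].tolist())
t=cv2.imread("pics/top0.png")
for v in (262,270): print(v,t[v,415:450,1].tolist())
for q in blobs(im,(3,150,120),(22,255,255),(200,220,240,252),20): print(q[:2],onz(c,[q[1]],.1015))
# bright handle top in both views
for nm,I,cc,box in(("w",im,c,(190,160,245,225)),("t",t,ct,(422,258,442,284))):
    u0,v0,u1,v1=box
    L=[]
    for v in range(v0,v1,2):
        row=I[v,u0:u1].astype(int); s=np.where((row.min(1)>105)&(np.ptp(row,axis=1)<25))[0]
        if len(s)>4: L.append((v,u0+s[0],u0+s[-1]))
    L=np.array(L); 
    for e in(1,2):
        W=onz(cc,np.c_[L[:,e]+(.5 if e==2 else -.5),L[:,0]],.1015); f=np.polyfit(W[:,0],W[:,1],1); print(nm,e,"slope",f[0],"y at .45",np.polyval(f,.45),W[0],W[-1])
```

```text
label [[374.9, 219.0], [379.2, 188.9], [417.0, 194.3], [412.7, 224.4]] [[ 0.4715 -0.1895  0.048 ]
 [ 0.426  -0.1855  0.048 ]
 [ 0.4346 -0.1317  0.048 ]
 [ 0.4806 -0.1341  0.048 ]] [ 0.4532 -0.1602  0.048 ]
170 [41, 40, 39, 37, 39, 49, 58, 65, 78, 75, 73, 82, 132, 159, 172, 186, 185, 183, 183, 183, 184, 183, 184, 183, 184, 184, 183, 183, 183, 184, 184, 184, 185, 175, 169, 163, 159, 146, 124, 103, 91, 86, 80, 107, 102, 95, 104, 100, 98, 102, 106, 99, 102, 104, 98, 98, 101, 102, 101, 99, 103, 105, 70, 47, 50]
200 [73, 73, 73, 74, 73, 73, 73, 74, 74, 73, 74, 74, 74, 73, 74, 73, 72, 72, 112, 157, 169, 184, 183, 182, 184, 183, 184, 183, 183, 184, 184, 183, 184, 183, 183, 184, 184, 184, 180, 173, 166, 161, 156, 133, 114, 97, 32, 33, 31, 94, 103, 105, 101, 96, 99, 104, 99, 101, 103, 101, 101, 103, 101, 101, 101]
262 [28, 19, 23, 17, 21, 21, 15, 40, 39, 32, 17, 12, 53, 105, 130, 136, 139, 140, 138, 137, 141, 129, 83, 27, 13, 18, 23, 14, 37, 41, 44, 41, 43, 45, 42]
270 [17, 21, 22, 19, 17, 29, 54, 68, 69, 67, 39, 66, 108, 134, 137, 136, 138, 139, 142, 139, 124, 72, 30, 23, 19, 24, 21, 43, 41, 41, 40, 41, 42, 46, 39]
(np.int32(243), array([221.9794, 239.535 ])) [[ 0.4762 -0.3963  0.1015]]
w 1 slope 0.07031527437341195 y at .45 -0.4124514516124118 [ 0.3719 -0.418   0.1015] [ 0.4543 -0.4124  0.1015]
w 2 slope 0.07182619337493572 y at .45 -0.37839113573303335 [ 0.3722 -0.3847  0.1015] [ 0.4547 -0.3794  0.1015]
t 1 slope 0.06799147872787392 y at .45 -0.3816149495675458 [ 0.4584 -0.3801  0.1015] [ 0.3741 -0.3857  0.1015]
t 2 slope 0.07130657608025832 y at .45 -0.41051499763824023 [ 0.4673 -0.409   0.1015] [ 0.3828 -0.4141  0.1015]
```

Run:
```python
from h import *
im=cv2.imread("pics/w4.png");c=np.load("w4.npy",allow_pickle=True).item();ct=r.get_calibration("top");t=cv2.imread("pics/top0.png")
d=np.array([1,.0704,0])/np.hypot(1,.0704)
for nm,I,cc in(("w",im,c),("t",t,ct)):
    out=[]
    for x in np.arange(.345,.375,.0015 if nm=="w" else .003):
        u=proj(cc,[[x,-.3957+(x-.45)*.0704,.1015]])[0].astype(np.float32)
        out.append((round(float(x),4),int(cv2.getRectSubPix(I,(1,1),tuple(map(float,u)))[0,0,1])))
    print(nm,out)
    out=[]
    for x in np.arange(.455,.53,.003):
        u=proj(cc,[[x,-.3957-.0125+(x-.45)*.0704,.1015]])[0]
        out.append((round(float(x),4),int(cv2.getRectSubPix(I,(1,1),tuple(map(float,u)))[0,0,1])))
    print(nm,out)
cr=im[120:265,170:290];lb=im[170:235,360:425]
cv2.imwrite("pics/w4z.png",np.hstack([cv2.resize(cr,(455,550),interpolation=2),cv2.resize(lb,(340,550),interpolation=2)]))
```

```text
w [(0.345, 73), (0.3465, 38), (0.348, 49), (0.3495, 59), (0.351, 57), (0.3525, 53), (0.354, 41), (0.3555, 51), (0.357, 56), (0.3585, 49), (0.36, 115), (0.3615, 133), (0.363, 150), (0.3645, 166), (0.366, 186), (0.3675, 185), (0.369, 184), (0.3705, 184), (0.372, 184), (0.3735, 185), (0.375, 184)]
w [(0.455, 185), (0.458, 182), (0.461, 186), (0.464, 180), (0.467, 184), (0.47, 171), (0.473, 180), (0.476, 177), (0.479, 164), (0.482, 183), (0.485, 158), (0.488, 148), (0.491, 158), (0.494, 175), (0.497, 112), (0.5, 120), (0.503, 120), (0.506, 119), (0.509, 120), (0.512, 123), (0.515, 76), (0.518, 37), (0.521, 42), (0.524, 43), (0.527, 43), (0.53, 42)]
t [(0.345, 21), (0.348, 7), (0.351, 8), (0.354, 18), (0.357, 31), (0.36, 64), (0.363, 100), (0.366, 125), (0.369, 137), (0.372, 137), (0.375, 132)]
t [(0.455, 122), (0.458, 122), (0.461, 122), (0.464, 120), (0.467, 116), (0.47, 117), (0.473, 114), (0.476, 120), (0.479, 124), (0.482, 118), (0.485, 103), (0.488, 102), (0.491, 118), (0.494, 129), (0.497, 137), (0.5, 141), (0.503, 137), (0.506, 115), (0.509, 108), (0.512, 78), (0.515, 80), (0.518, 121), (0.521, 91), (0.524, 85), (0.527, 86), (0.53, 89)]
```

View pics/w4z.png

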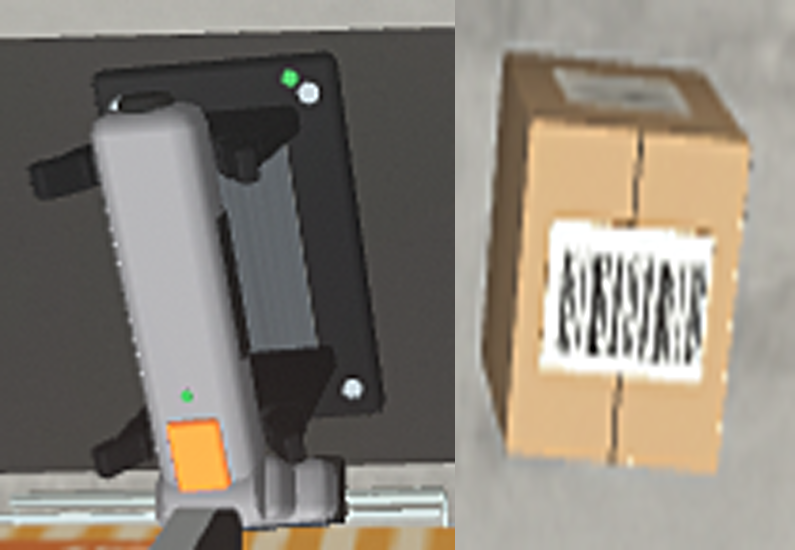

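Run:
```python
from h import *
c=np.load("w4.npy",allow_pickle=True).item()
P=onz(c,[[378.7,196],[409.9,198],[407.2,215.2],[376.4,213.4]],.048);print("label",P,P.mean(0),np.linalg.norm(np.diff(P,axis=0),axis=1))
e=P[1]-P[0]+P[2]-P[3];f=P[3]-P[0]+P[2]-P[1];print("yaw",np.degrees(np.arctan2(-e[0],e[1])),np.degrees(np.arctan2(f[1],f[0])))
print("tips",onz(c,[[180.6,167.5],[197.7,241.4]],.1045))
b=onz(c,[[195.5,139.5],[257.5,134.5],[271,227]],.0145);print("foot",b,np.linalg.norm(np.diff(b,axis=0),axis=1))
```

```text
label [[ 0.4365 -0.1856  0.048 ]
 [ 0.44   -0.1412  0.048 ]
 [ 0.4661 -0.1431  0.048 ]
 [ 0.4628 -0.1877  0.048 ]] [ 0.4514 -0.1644  0.048 ] [0.0445 0.0262 0.0447]
yaw -4.350979113112792 -4.271486734908378
tips [[ 0.3801 -0.4344  0.1045]
 [ 0.477  -0.4267  0.1045]]
foot [[ 0.3587 -0.4474  0.0145]
 [ 0.3525 -0.3576  0.0145]
 [ 0.4967 -0.3466  0.0145]] [0.09   0.1446]
```

The label centre is at (0.4514, -0.1644) with yaw -4.3°. The scanner origin is at about (0.435, -0.397) with yaw +4.0°. Steering can only yaw the tool, and a level scanner would be 30° off square. So after gripping I'll pivot it nose-down in the fingers, by pressing its tail on the fixed rest. First I'll line up and grip.

Request:
{"op": "steer_hand", "data": {"segments": [{"jaw":0.065, "x":-0.0128, "y":-0.0318, "z":0.032}, {"jaw":0.065, "x":-0.0128, "y":-0.0318, "z":0.032}, {"jaw":0.065, "x":-0.0128, "y":-0.0318, "z":0.032}, {"jaw":0.065, "x":-0.0128, "y":-0.0318, "z":0.032}, {"jaw":0.065, "twist":-0.082}, {"jaw":0.065}, {"jaw":0.065, "z":0.034}, {"jaw":0.065, "z":0.034}, {"jaw":0.065, "z":0.034}, {"jaw":0.065, "z":0.033}, {"jaw":0.065}, {"jaw":0.065}]}}

```text
time: 8.6
tool_pos: [0.4305, -0.3967, 0.068]
orientation: [0.0, -0.035, 0.999, -0.0]
ft_force: [-0.9, -0.4, 0.8]
opening: 0.0646
finger_force: 0.0
```

Request:
{"op": "steer_hand", "data": {"segments": [{"jaw":0.02}, {"jaw":0.02}, {"jaw":0.02}, {"jaw":0.02}, {"jaw":0.02}, {"jaw":0.02}], "grip_n": 20}}

```text
time: 9.2
tool_pos: [0.4313, -0.3976, 0.069]
orientation: [0.001, -0.036, 0.999, -0.001]
ft_force: [-0.0, 1.2, 6.1]
opening: 0.034
finger_force: 21.8
```

Request:
{"op": "steer_hand", "data": {"segments": [{"jaw":0.02, "z":-0.02}, {"jaw":0.02, "z":-0.03}, {"jaw":0.02, "z":-0.03}, {"jaw":0.02, "z":-0.04}, {"jaw":0.02}, {"jaw":0.02}, {"jaw":0.02}]}}

```text
time: 9.9
tool_pos: [0.4302, -0.3967, 0.1856]
orientation: [-0.0, -0.036, 0.999, 0.0]
ft_force: [-0.5, -0.4, -1.5]
opening: 0.0336
finger_force: 20.8
```

Run:
```python
from h import *
c=r.get_calibration("wrist");im=r.capture("wrist")
cv2.imwrite("pics/w5.png",im); np.save("w5.npy",c)
o=r.observe();T=np.array(o["tool_pos"])+[0,0,.0195]
for q in blobs(im,(3,150,120),(22,255,255),(150,150,500,399),20): print(q[:2])
# predicted button for pitch angles; button at (41,0,13) in scanner, grip at x=-5
R=np.array([[.9975,-.0704,0],[.0704,.9975,0],[0,0,1]])
for p in(0,.1,.2,.3):
    l=np.array([[.046*np.cos(p)+.013*np.sin(p)*-1,0,.013*np.cos(p)-.046*np.sin(p)],[-.07*np.cos(p),0,.013+.07*np.sin(p)]]);print(p,proj(c,T+l@R.T).round(1).tolist())
```

```text
(np.int32(36), array([151.6944, 272.3333]))
(np.int32(148), array([189.5473, 282.6419]))
(np.int32(567), array([220.7372, 284.1287]))
(np.int32(72), array([427.4444, 292.2361]))
(np.int32(63), array([454.7937, 293.127 ]))
(np.int32(557), array([485.6176, 306.298 ]))
(np.int32(54), array([154.4259, 302.7593]))
(np.int32(33), array([468.303 , 358.1212]))
(np.int32(91), array([444.7912, 392.8791]))
0 [[321.7, 383.3], [323.4, 124.3]]
0.1 [[321.6, 372.1], [323.8, 127.2]]
0.2 [[321.5, 360.7], [324.1, 132.9]]
0.3 [[321.4, 349.1], [324.5, 141.7]]
```

View pics/w5.png

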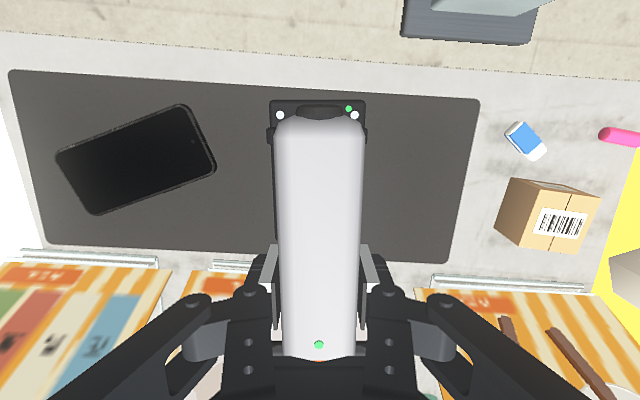

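The scanner is held level: its tail edge is at row 117 and there is no droop. Next I'll move to the right of the rest's rear fork and yaw the nose to -y.

Request:
{"op": "steer_hand", "data": {"segments": [{"jaw":0.02, "x":0.0132, "y":-0.0227}, {"jaw":0.02, "x":0.0132, "y":-0.0227}, {"jaw":0.02, "x":0.0132, "y":-0.0227}, {"jaw":0.02, "x":0.0132, "y":-0.0227}, {"jaw":0.02, "twist":0.15}, {"jaw":0.02, "twist":0.15}, {"jaw":0.02, "twist":0.15}, {"jaw":0.02, "twist":0.15}, {"jaw":0.02, "twist":0.15}, {"jaw":0.02, "twist":0.15}, {"jaw":0.02, "twist":0.15}, {"jaw":0.02, "twist":0.15}]}}

```text
time: 11.15
tool_pos: [0.3839, -0.4908, 0.185]
orientation: [-0.001, 0.537, 0.843, 0.0]
ft_force: [0.5, -0.2, -0.3]
opening: 0.0338
finger_force: 20.9
```

Request:
{"op": "steer_hand", "data": {"segments": [{"jaw":0.02, "twist":0.15}, {"jaw":0.02, "twist":0.15}, {"jaw":0.02, "twist":0.07}, {"jaw":0.02, "z":0.03}, {"jaw":0.02, "z":0.03}, {"jaw":0.02, "z":0.015}, {"jaw":0.02}, {"jaw":0.02}, {"jaw":0.02}]}}

```text
time: 12.05
tool_pos: [0.3847, -0.4918, 0.1132]
orientation: [0.001, 0.681, 0.732, -0.0]
ft_force: [0.2, 0.5, -0.3]
opening: 0.0338
finger_force: 20.8
```

Run:
```python
from h import *
cv2.imwrite("pics/w6.png",r.capture("wrist"));c=r.get_calibration("wrist"); print(proj(c,[[.380,-.429,.1045]]))
```

```text
[[319.2862 128.1028]]
```

View pics/w6.png

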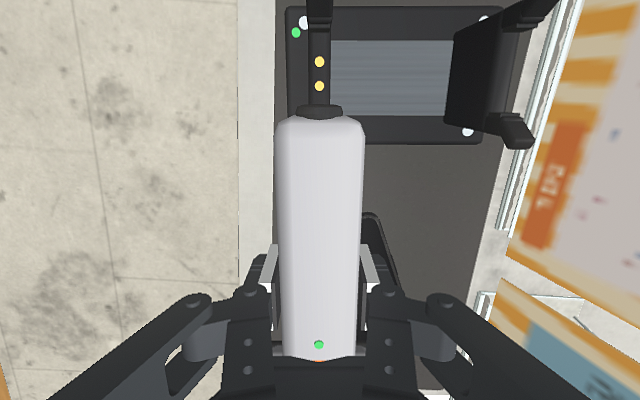

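The wrist view shows the tail (top end at row 115) lying over the fork's near cheek, with the nose off to the far side and clear. The 10 picture views are used up, so from here I'll measure the pitch numerically from the handle's green LED.

Add to h.py:
```python
def led(im,box=(290,250,350,399)):
    u0,v0,u1,v1=box
    B=im[v0:v1,u0:u1].astype(int); m=(B[...,1]-np.maximum(B[...,0],B[...,2]))>40
    v,u=np.where(m); return (u.mean()+u0,v.mean()+v0,len(u)) if len(u) else None
def tail(im):
    g=im[60:260,312:328].mean((1,2)); return 60+int(np.where(g>150)[0][0])
def pitch():
    from scipy.optimize import brentq
    from scipy.spatial.transform import Rotation as Ro
    c=r.get_calibration("wrist");im=r.capture("wrist");o=r.observe();q=o["orientation"];T=Ro.from_quat([q[1],q[2],q[3],q[0]]).as_matrix()
    G=np.array(o["tool_pos"])-.0195*T[:,2]; fx,y,up=-T[:,0],T[:,1],-T[:,2]
    L=led(im); P=lambda p,x,z:proj(c,G+(x*np.cos(p)+z*np.sin(p))*fx*1+(z*np.cos(p)-x*np.sin(p))*up)[0,1]
    ps=np.linspace(-.2,.6,81); v=np.array([P(p,LX,.013) for p in ps])
    return L,tail(im),(np.interp(-L[1],-v,ps) if L else None),o["tool_pos"],o["ft_force"]
LX=.035
```

Run:
```python
from h import *
c4=np.load("w4.npy",allow_pickle=True).item();L4=led(cv2.imread("pics/w4.png"),(205,210,235,232));print(L4,onz(c4,[L4[:2]],.1015))
c5=np.load("w5.npy",allow_pickle=True).item();L5=led(cv2.imread("pics/w5.png"));print(L5,onz(c5,[L5[:2]],.1856+.0195+.013),tail(cv2.imread("pics/w5.png")))
print(pitch())
```

```text
(np.float64(218.875), np.float64(224.125), 8) [[ 0.4547 -0.398   0.1015]]
(np.float64(318.42622950819674), np.float64(344.37704918032784), 61) [[ 0.4537 -0.3964  0.2181]] 60
((np.float64(318.46031746031747), np.float64(344.41269841269843), 63), 120, np.float64(0.34348128315998255), array([ 0.3847, -0.4918,  0.1131]), array([ 0.7744,  0.0003, -0.5462]))
```

Request:
{"op": "steer_hand", "data": {"segments": [{"jaw":0.02, "z":0.008}, {"jaw":0.02, "z":0.008}, {"jaw":0.02, "z":0.006}, {"jaw":0.02}, {"jaw":0.02}]}}

```text
time: 12.65
tool_pos: [0.384, -0.4908, 0.0891]
orientation: [-0.001, 0.681, 0.732, 0.0]
ft_force: [-0.6, -0.3, -1.4]
opening: 0.0338
finger_force: 21.4
```

```bash
python3 -c "
from h import *
print(pitch())"
```

```text
((np.float64(318.58181818181816), np.float64(342.6363636363636), 55), 60, np.float64(0.38146649062361476), array([ 0.384 , -0.4908,  0.0892]), array([-0.6021,  0.282 , -1.035 ]))
```

```bash
sed -i 's/^LX=.*/LX=.0237/' h.py; python3 -c "
from h import *
print(pitch())"
```

```text
((np.float64(318.58181818181816), np.float64(342.6363636363636), 55), 60, np.float64(-0.09528008672107685), array([ 0.3841, -0.4909,  0.0893]), array([ 0.256 ,  0.3038, -0.7724]))
```

Request:
{"op": "steer_hand", "data": {"segments": [{"jaw":0.02, "z":0.005}, {"jaw":0.02, "z":0.005}, {"jaw":0.02}, {"jaw":0.02}]}}

```text
time: 13.15
tool_pos: [0.3842, -0.4911, 0.0792]
orientation: [-0.0, 0.681, 0.732, 0.0]
ft_force: [-0.1, -1.1, -1.6]
opening: 0.0339
finger_force: 22.1
```

```bash
python3 -c "
from h import *
print(pitch())"
```

```text
((np.float64(318.5813953488372), np.float64(337.5348837209302), 43), 82, np.float64(0.16775962024794058), array([ 0.3841, -0.4911,  0.0792]), array([-0.2771,  0.9034, -1.6195]))
```

Add to h.py:
```python
def tail(im):
    g=im[:260,316:324].mean((1,2)); return int(np.where(g<135)[0][-1])+1
```

Run:
```python
from h import *
from scipy.spatial.transform import Rotation as Ro
for f in("w5","w6"): print(f,tail(cv2.imread(f"pics/{f}.png")),led(cv2.imread(f"pics/{f}.png")))
im=r.capture("wrist");cv2.imwrite("pics/w7.png",im);print("now",tail(im),led(im))
for f in("w5","w7"):
    g=cv2.imread(f"pics/{f}.png").mean(2)
    for v in(150,200,240): row=g[v]; print(f,v,[(u,int(row[u]),int(row[u+2])) for u in range(255,385) if abs(row[u+2]-row[u])>45])
c=r.get_calibration("wrist");o=r.observe();q=o["orientation"];T=Ro.from_quat([q[1],q[2],q[3],q[0]]).as_matrix()
G=np.array(o["tool_pos"])-.0195*T[:,2]; fx,up=-T[:,0],-T[:,2]
for p in(-.05,0,.05,.1,.15,.2,.25,.3,.35): print(p,[proj(c,G+(x*np.cos(p)+z*np.sin(p))*fx+(z*np.cos(p)-x*np.sin(p))*up)[0,1].round(1) for x,z in((.0237,.013),(-.07,.005),(-.066,.013))],
 [np.diff(proj(c,[G+(x*np.cos(p)+.013*np.sin(p))*fx+(.013*np.cos(p)-x*np.sin(p))*up+w*T[:,1] for w in(-.017,.017)])[:,0])[0].round(1) for x in(-.06,-.03,0)])
```

```text
w5 120 (np.float64(318.42622950819674), np.float64(344.37704918032784), 61)
w6 120 (np.float64(318.5), np.float64(344.46875), 64)
now 147 (np.float64(318.5813953488372), np.float64(337.5348837209302), 43)
w5 150 [(269, 98, 43), (270, 103, 53), (272, 53, 128), (273, 68, 141), (362, 171, 121), (363, 153, 95)]
w5 200 [(272, 104, 55), (274, 55, 125), (275, 56, 141), (360, 168, 111), (361, 146, 96)]
w5 240 [(276, 83, 129), (277, 85, 147), (358, 172, 112), (359, 153, 98)]
w7 150 [(265, 223, 131), (266, 234, 125), (368, 204, 145), (369, 198, 54), (370, 145, 53)]
w7 200 [(265, 222, 148), (266, 234, 89), (367, 199, 94), (368, 195, 92)]
w7 240 [(265, 221, 75), (266, 236, 96), (362, 205, 79), (363, 203, 38), (383, 39, 89)]
-0.05 [np.float64(341.9), np.float64(116.5), np.float64(128.4)] [np.float64(94.2), np.float64(88.1), np.float64(82.8)]
0 [np.float64(341.1), np.float64(117.6), np.float64(131.0)] [np.float64(96.5), np.float64(89.0), np.float64(82.7)]
0.05 [np.float64(340.3), np.float64(119.2), np.float64(134.2)] [np.float64(98.8), np.float64(89.9), np.float64(82.6)]
0.1 [np.float64(339.2), np.float64(121.4), np.float64(138.1)] [np.float64(101.2), np.float64(90.8), np.float64(82.4)]
0.15 [np.float64(338.0), np.float64(124.3), np.float64(142.8)] [np.float64(103.6), np.float64(91.6), np.float64(82.3)]
0.2 [np.float64(336.7), np.float64(127.9), np.float64(148.1)] [np.float64(106.0), np.float64(92.4), np.float64(82.1)]
0.25 [np.float64(335.3), np.float64(132.2), np.float64(154.2)] [np.float64(108.4), np.float64(93.2), np.float64(81.9)]
0.3 [np.float64(333.8), np.float64(137.3), np.float64(161.1)] [np.float64(110.8), np.float64(94.0), np.float64(81.6)]
0.35 [np.float64(332.1), np.float64(143.2), np.float64(168.8)] [np.float64(113.1), np.float64(94.6), np.float64(81.4)]
```

The scanner pivoted in the fingers: LED row, tail row and handle width all give a pitch of about 0.30 rad. Next: lift, move to the brown label and yaw back, aiming for an 80 mm distance.

Request:
{"op": "steer_hand", "data": {"segments": [{"jaw":0.02, "z":-0.03}, {"jaw":0.02, "z":-0.045}, {"jaw":0.02, "z":-0.045}, {"jaw":0.02, "x":0.037}, {"jaw":0.02, "x":0.037}, {"jaw":0.02, "x":0.037}, {"jaw":0.02, "x":0.037}, {"jaw":0.02, "x":0.037}, {"jaw":0.02, "x":0.037}, {"jaw":0.02, "x":0.037}, {"jaw":0.02, "x":0.037}, {"jaw":0.02, "x":0.0386, "y":-0.002}], "grip_n": 30}}

```text
time: 14.45
tool_pos: [0.3575, -0.1564, 0.1995]
orientation: [0.0, 0.681, 0.732, 0.0]
ft_force: [1.2, 0.2, -1.0]
opening: 0.0336
finger_force: 33.2
```

Request:
{"op": "steer_hand", "data": {"segments": [{"jaw":0.02, "twist":-0.15}, {"jaw":0.02, "twist":-0.15}, {"jaw":0.02, "twist":-0.15}, {"jaw":0.02, "twist":-0.15}, {"jaw":0.02, "twist":-0.15}, {"jaw":0.02, "twist":-0.15}, {"jaw":0.02, "twist":-0.15}, {"jaw":0.02, "twist":-0.15}, {"jaw":0.02, "z":0.01, "twist":-0.15}, {"jaw":0.02, "z":0.009, "twist":-0.076}, {"jaw":0.02}, {"jaw":0.02}]}}

```text
time: 15.65
tool_pos: [0.3577, -0.1577, 0.1808]
orientation: [-0.0, 0.037, 0.999, 0.0]
ft_force: [0.1, 0.5, -1.3]
opening: 0.0338
finger_force: 33.1
```

Run:
```python
from h import *
im=r.capture("wrist");cv2.imwrite("pics/w8.png",im);print(tail(im),led(im)); g=im.mean(2)
row=g[150]; print([(u,int(row[u]),int(row[u+2])) for u in range(255,385) if abs(row[u+2]-row[u])>45])
o=r.observe();print(o["tool_pos"],o["orientation"])
t=r.capture("top");cv2.imwrite("pics/top8.png",t);s=r.capture("side");cv2.imwrite("pics/side8.png",s)
for n,I,P in(("top",t,(.4514,-.1644,.048)),("side",s,(.4514,-.1644,.048))):
    u=proj(r.get_calibration(n),[P])[0];print(n,u)
    B=I.astype(int);m=(B[...,2]-B[...,1]>70)&(B[...,2]-B[...,0]>70);v,w=np.where(m);k=(abs(v-u[1])<25)&(abs(w-u[0])<30);print([(a,b,I[b,a].tolist()) for a,b in zip(w[k],v[k])][:40])
```

```text
147 (np.float64(318.5), np.float64(338.0), 36)
[(265, 173, 97), (266, 184, 84), (369, 106, 182), (370, 110, 177)]
[ 0.3579 -0.1577  0.181 ] [ 0.0002  0.037   0.9993 -0.0001]
top [364.7359 246.9527]
[(np.int64(389), np.int64(224), [13, 72, 149]), (np.int64(390), np.int64(224), [0, 72, 150]), (np.int64(391), np.int64(224), [3, 76, 151]), (np.int64(389), np.int64(225), [18, 71, 150]), (np.int64(390), np.int64(225), [0, 59, 144]), (np.int64(391), np.int64(225), [0, 63, 147]), (np.int64(392), np.int64(225), [1, 69, 151]), (np.int64(393), np.int64(225), [18, 76, 150]), (np.int64(390), np.int64(226), [0, 61, 142]), (np.int64(391), np.int64(226), [0, 57, 146]), (np.int64(392), np.int64(226), [0, 58, 145]), (np.int64(393), np.int64(226), [2, 64, 146]), (np.int64(394), np.int64(226), [0, 60, 144]), (np.int64(390), np.int64(227), [6, 71, 150]), (np.int64(391), np.int64(227), [0, 65, 148]), (np.int64(392), np.int64(227), [0, 61, 145]), (np.int64(393), np.int64(227), [0, 57, 144]), (np.int64(394), np.int64(227), [0, 56, 146]), (np.int64(393), np.int64(228), [18, 76, 147]), (np.int64(394), np.int64(228), [9, 67, 148])]
side [369.4041 200.9467]
[(np.int64(387), np.int64(219), [104, 80, 176]), (np.int64(386), np.int64(220), [105, 69, 195]), (np.int64(387), np.int64(220), [94, 58, 180]), (np.int64(388), np.int64(220), [82, 54, 156]), (np.int64(385), np.int64(221), [105, 69, 196]), (np.int64(386), np.int64(221), [95, 57, 183]), (np.int64(387), np.int64(221), [84, 52, 161]), (np.int64(385), np.int64(222), [106, 81, 185]), (np.int64(386), np.int64(222), [84, 53, 162])]
```

Request:
{"op": "steer_hand", "data": {"segments": [{"jaw":0.02}, {"jaw":0.02}, {"jaw":0.02}, {"jaw":0.02}, {"jaw":0.02}, {"jaw":0.02}, {"jaw":0.02}, {"jaw":0.02}, {"jaw":0.02}, {"jaw":0.02}, {"jaw":0.02}, {"jaw":0.02}], "quiet": true}}

```text
ok
```

Request:
{"op": "steer_hand", "data": {"segments": [{"jaw":0.02}, {"jaw":0.02}, {"jaw":0.02}, {"jaw":0.02}, {"jaw":0.02}, {"jaw":0.02}, {"jaw":0.02}, {"jaw":0.02}, {"jaw":0.02}, {"jaw":0.02}, {"jaw":0.02}, {"jaw":0.02}]}}

```text
time: 18.2
tool_pos: [0.3579, -0.1577, 0.1806]
orientation: [0.0, 0.036, 0.999, -0.0]
ft_force: [-0.7, 0.9, -1.8]
opening: 0.0333
finger_force: 33.1
```

Run:
```python
from h import *
t=r.capture("top");cv2.imwrite("pics/top9.png",t);s=r.capture("side");cv2.imwrite("pics/side9.png",s);w=r.capture("wrist");cv2.imwrite("pics/w9.png",w)
print(led(w),tail(w),r.observe()["time"])
for n,I in(("top",t),("side",s),("w",w)):
  for k in("0","8"):
    f=f"pics/{n}{k}.png";J=cv2.imread(f)
    if J is None: continue
    m=(np.abs(I.astype(int)-J).max(2)>40).astype(np.uint8)
    nn,_,st,ce=cv2.connectedComponentsWithStats(m); print(n,k,[(st[i].tolist()) for i in range(1,nn) if st[i,4]>8][:14])
```

```text
(np.float64(318.5), np.float64(338.0), 36) 147 18.35
top 0 [[46, 148, 352, 252, 25943], [248, 175, 12, 10, 47], [249, 189, 11, 5, 40], [423, 242, 21, 7, 47], [424, 247, 17, 43, 381], [347, 272, 10, 6, 37]]
top 8 []
side 0 [[379, 0, 259, 104, 9284], [621, 44, 18, 42, 458], [426, 64, 2, 10, 11], [372, 73, 72, 191, 4572], [439, 82, 10, 11, 33], [543, 85, 35, 16, 264], [569, 84, 26, 9, 176], [597, 90, 15, 4, 46], [581, 94, 12, 5, 38], [599, 94, 21, 5, 56], [487, 98, 68, 97, 2696], [546, 100, 67, 106, 3777], [449, 102, 6, 8, 36], [443, 112, 7, 6, 16]]
side 8 []
w 8 [[433, 25, 2, 8, 14], [518, 93, 7, 2, 12], [561, 92, 57, 2, 62], [519, 107, 8, 2, 15], [536, 108, 8, 2, 15], [574, 110, 9, 4, 24], [547, 113, 7, 3, 16], [67, 129, 5, 2, 10], [74, 128, 5, 2, 9], [60, 130, 5, 2, 9], [37, 133, 5, 2, 10], [44, 132, 7, 2, 13], [22, 135, 6, 2, 12], [29, 134, 6, 2, 12]][ WARN:0@1.494] global loadsave.cpp:275 findDecoder imread_('pics/w0.png'): can't open/read file: check file path/integrity
```

There's no visible read signal, but the geometry is consistent: pitch 0.27–0.32, so the aim error should be about 6 mm or less. As a margin, I'll also hold still at ±7 mm along the aim direction.

Request:
{"op": "steer_hand", "data": {"segments": [{"jaw":0.02, "x":0.007}, {"jaw":0.02}, {"jaw":0.02}, {"jaw":0.02}, {"jaw":0.02}, {"jaw":0.02}, {"jaw":0.02}, {"jaw":0.02}, {"jaw":0.02}, {"jaw":0.02}, {"jaw":0.02}, {"jaw":0.02}], "quiet": true}}

```text
ok
```

Request:
{"op": "steer_hand", "data": {"segments": [{"jaw":0.02}, {"jaw":0.02}, {"jaw":0.02}, {"jaw":0.02}, {"jaw":0.02}], "quiet": true}}

```text
ok
```

Request:
{"op": "steer_hand", "data": {"segments": [{"jaw":0.02, "x":-0.014}, {"jaw":0.02}, {"jaw":0.02}, {"jaw":0.02}, {"jaw":0.02}, {"jaw":0.02}, {"jaw":0.02}, {"jaw":0.02}, {"jaw":0.02}, {"jaw":0.02}, {"jaw":0.02}, {"jaw":0.02}], "quiet": true}}

```text
ok
```

Request:
{"op": "steer_hand", "data": {"segments": [{"jaw":0.02}, {"jaw":0.02}, {"jaw":0.02}, {"jaw":0.02}, {"jaw":0.02}]}}

```text
time: 21.75
tool_pos: [0.3649, -0.1582, 0.1806]
orientation: [0.0, 0.036, 0.999, -0.0]
ft_force: [1.0, -1.0, -1.4]
opening: 0.0337
finger_force: 33.1
```

Run:
```python
from h import *
im=cv2.imread("pics/w9.png").mean(2);i5=cv2.imread("pics/w5.png").mean(2)
for n,g in(("5",i5),("9",im)):
  for v in(170,200,230,250): 
    d=np.abs(np.gradient(cv2.GaussianBlur(g,(5,5),0)[v])); print(n,v,[int(u) for u in range(240,400) if d[u]>12 and d[u]==d[u-3:u+4].max()])
t=cv2.imread("pics/top9.png");print([(q[0],q[1]) for q in blobs(t,(3,150,140),(22,255,255),(340,200,400,262),4)])
```

```text
5 170 [275, 362]
5 200 [276, 361]
5 230 [277, 360]
5 250 [268, 280, 357, 369]
9 170 [265, 373]
9 200 [243, 268, 369]
9 230 [248, 271, 363]
9 250 [252, 268, 277, 361, 369]
[(np.int32(123), array([394.1301, 222.935 ]))]
```

Request:
{"op": "steer_hand", "data": {"segments": [{"jaw":0.02, "z":-0.02}, {"jaw":0.02, "x":-0.0138, "y":-0.0389}, {"jaw":0.02, "x":-0.0138, "y":-0.0389}, {"jaw":0.02, "x":-0.0138, "y":-0.0389}, {"jaw":0.02, "x":-0.0138, "y":-0.0389}, {"jaw":0.02, "x":-0.0138, "y":-0.0389}, {"jaw":0.02, "x":-0.0138, "y":-0.039}, {"jaw":0.02, "twist":-0.072}, {"jaw":0.02, "twist":-0.072}, {"jaw":0.02}, {"jaw":0.02}], "grip_n": 20}}

```text
time: 22.85
tool_pos: [0.4307, -0.397, 0.2005]
orientation: [-0.0, -0.035, 0.999, 0.0]
ft_force: [0.8, 0.9, -1.1]
opening: 0.0335
finger_force: 33.1
```

```bash
python3 -c "
from h import *
o=r.observe();print(o['tool_pos'],o['orientation']); im=r.capture('wrist');print(tail(im),led(im))"
```

```text
[ 0.4307 -0.397   0.2005] [-0.0001 -0.0351  0.9994  0.    ]
147 (np.float64(318.5897435897436), np.float64(337.7948717948718), 39)
```

Request:
{"op": "steer_hand", "data": {"segments": [{"jaw":0.02, "z":0.03}, {"jaw":0.02, "z":0.03}, {"jaw":0.02, "z":0.03}, {"jaw":0.02, "z":0.015}, {"jaw":0.02, "z":0.005}, {"jaw":0.02, "z":0.005}, {"jaw":0.02, "z":0.005}, {"jaw":0.02, "z":0.004}, {"jaw":0.02, "z":0.004}, {"jaw":0.02, "z":0.003}, {"jaw":0.02}, {"jaw":0.02}], "grip_n": 20}}

```text
time: 24.1
tool_pos: [0.4304, -0.3979, 0.071]
orientation: [0.0, -0.036, 0.999, -0.001]
ft_force: [-3.6, -1.1, 6.4]
opening: 0.0337
finger_force: 34.3
```

```bash
python3 -c "
from h import *
im=r.capture('wrist');print(tail(im),led(im));cv2.imwrite('pics/w10.png',im)"
```

```text
123 (np.float64(318.41818181818184), np.float64(345.7090909090909), 55)
```

Request:
{"op": "steer_hand", "data": {"segments": [{"jaw":0.02, "z":0.002}, {"jaw":0.02, "z":0.0015}, {"jaw":0.02}, {"jaw":0.02}], "grip_n": 20}}

```text
time: 24.55
tool_pos: [0.4303, -0.3979, 0.0675]
orientation: [-0.0, -0.036, 0.999, -0.001]
ft_force: [-5.3, -0.6, 7.8]
opening: 0.0337
finger_force: 34.9
```

```bash
python3 -c "
from h import *
im=r.capture('wrist');print(tail(im),led(im),r.observe()['ft_force'])"
```

```text
120 (np.float64(318.5081967213115), np.float64(346.7377049180328), 61) [-5.1637 -0.948   7.3396]
```

Request:
{"op": "steer_hand", "data": {"segments": [{"jaw":0.065}, {"jaw":0.065}, {"jaw":0.065}, {"jaw":0.065}, {"jaw":0.065, "z":-0.02}, {"jaw":0.065, "z":-0.04}, {"jaw":0.065, "z":-0.04}, {"jaw":0.065, "z":-0.03}, {"jaw":0.065, "x":0.012, "y":0.03, "z":-0.03}, {"jaw":0.065, "x":0.012, "y":0.03, "z":-0.03}, {"jaw":0.065, "x":0.012, "y":0.03, "z":-0.03}, {"jaw":0.065, "x":0.012, "y":0.03, "z":-0.03}], "grip_n": 20}}

```text
time: 25.8
tool_pos: [0.3734, -0.2797, 0.3172]
orientation: [0.0, -0.036, 0.999, 0.0]
ft_force: [1.0, -0.3, 0.3]
opening: 0.065
finger_force: 0.0
```

Request:
{"op": "steer_hand", "data": {"segments": [{"jaw":0.065, "twist":0.082}, {"jaw":0.065}, {"jaw":0.065}]}}

```text
time: 26.1
tool_pos: [0.3742, -0.2809, 0.3154]
orientation: [-0.0, 0.004, 1.0, 0.0]
ft_force: [-0.8, 0.7, 0.2]
opening: 0.0647
finger_force: 0.0
```

Run:
```python
from h import *
c=r.get_calibration("wrist");im=r.capture("wrist");cv2.imwrite("pics/w11.png",im)
i4=cv2.imread("pics/w4.png");c4=np.load("w4.npy",allow_pickle=True).item()
for nm,I,cc in(("w4",i4,c4),("now",im,c)):
    u=proj(cc,[[.4547,-.3975,.1015],[.478,-.396,.1015],[.4514,-.1644,.048]]);a=u[0].astype(int)
    L=led(I,(a[0]-14,a[1]-12,a[0]+14,a[1]+12));print(nm,"led",L,onz(cc,[L[:2]],.1015))
    b=u[1].astype(int);print("btn",[(q[0],onz(cc,[q[1]],.1015)) for q in blobs(I,(3,150,120),(22,255,255),(b[0]-20,b[1]-15,b[0]+20,b[1]+14),20)])
    W=[[],[]]
    for x in np.arange(.375,.455,.004):
        ys=np.arange(-.43,-.36,.0005);p=proj(cc,np.c_[np.full_like(ys,x),ys,np.full_like(ys,.1015)]).astype(np.float32)
        g=cv2.remap(I,p[:,0].reshape(1,-1),p[:,1].reshape(1,-1),1)[0].min(1); s=ys[g>140]; W[0].append(x);W[1].append(s.mean() if len(s) else np.nan)
    f=np.polyfit(*W,1);print("yaw",f[0],"y@.435",np.polyval(f,.435))
t=r.capture("top");t0=cv2.imread("pics/top0.png");m=(np.abs(t.astype(int)-t0).max(2)>40).astype(np.uint8)
nn,_,st,_=cv2.connectedComponentsWithStats(m);print([st[i].tolist() for i in range(1,nn) if st[i,4]>8])
```

```text
w4 led (np.float64(218.875), np.float64(224.125), 8) [[ 0.4547 -0.398   0.1015]]
btn [(np.int32(243), array([[ 0.4762, -0.3963,  0.1015]]))]
yaw 0.07112887112887262 y@.435 -0.3977651515151517
now led (np.float64(225.5), np.float64(231.0), 8) [[ 0.4531 -0.3979  0.1015]]
btn [(np.int32(234), array([[ 0.474 , -0.3969,  0.1015]]))]
yaw 0.07321778102280542 y@.435 -0.39746102601545197
[[46, 148, 196, 156, 8143], [160, 154, 307, 246, 17909], [248, 175, 11, 10, 45], [249, 189, 11, 5, 40], [426, 242, 10, 12, 44], [361, 265, 10, 12, 63], [180, 295, 6, 9, 16]]
```

Run:
```python
from h import *
im=cv2.imread("pics/w11.png");c=r.get_calibration("wrist");i4=cv2.imread("pics/w4.png");c4=np.load("w4.npy",allow_pickle=True).item()
for nm,I,cc in(("w4",i4,c4),("now",im,c)):
    for k,lo,hi,P,z in(("eraser",(100,90,90),(125,255,255),(.385,-.19,.01),.01),("pink",(150,90,90),(178,255,255),(.38,-.11,.01),.01),("teal",(80,80,40),(98,255,255),(.51,.11,.04),.04),("brown",(8,60,100),(20,200,255),(.45,-.164,.048),.048)):
        u=proj(cc,[P])[0].astype(int);B=[q for q in blobs(I,lo,hi,(max(u[0]-60,0),max(u[1]-45,0),min(u[0]+60,640),u[1]+40),30)]
        if B: q=max(B,key=lambda q:q[0]);print(nm,k,q[0],onz(cc,[q[1]],z))
t=r.capture("top");ct=r.get_calibration("top")
a=np.radians(25.7);X=np.array([np.cos(a),np.sin(a),0]);Y=np.array([-X[1],X[0],0])
H=.6008*X+.0164*Y+[0,0,.072]
print([(q[0],q[1]) for q in blobs(t,(3,150,120),(22,255,255),(240,170,268,205),5)],[proj(ct,H+.07*np.sin(q-.6)*X+[0,0,.07*np.cos(q-.6)]).round(1).tolist() for q in(.7,.8,.9)])
```

```text
w4 eraser 234 [[ 0.3768 -0.1949  0.01  ]]
w4 pink 270 [[ 0.3687 -0.0993  0.01  ]]
w4 teal 1209 [[0.5057 0.1076 0.04  ]]
w4 brown 1437 [[ 0.4431 -0.1697  0.048 ]]
now eraser 245 [[ 0.3764 -0.1949  0.01  ]]
now pink 283 [[ 0.3684 -0.0994  0.01  ]]
now teal 1275 [[0.5055 0.1072 0.04  ]]
now brown 1556 [[ 0.4421 -0.1707  0.048 ]]
[(np.int32(18), array([250.6111, 177.1667]))] [[[251.3, 179.3]], [[251.2, 177.6]], [[251.1, 176.2]]]
```

```bash
python3 -c "
from h import *
print(r.close_job())"
```

```text
the job is handed in; nothing more can be done
None
```

I handed the job in: the lever is at the third mark, the scanner was held still over the brown label for well over two seconds, and it lies back in its rest within about 2 mm, with the four other things I re-measured unmoved; no camera showed a read signal or a printed tag, so the read itself is unconfirmed.

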